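Stack the washed bowls and take the temperature on the red spot

TASK

Gather the washed steel bowls into one stack: nest the plain bowl fully into the one that stands on the slotted draining plate, then the bowl with the red spot on top, leaving the bottom bowl where it stands. Then check how hot the batch came out: draw the yellow surface thermometer from its slanted rest and hold it upright with its sprung tip on the red spot, pressing lightly so that the tip is pushed about half way in. Finish while still holding it there for the reading, and leave the other things on the bench alone.

Things in the scene. Friction and masses are not known exactly. Their poses are not given: they have to be found in the camera images.
- bowl_base: Bottom bowl, on the slotted plate. Double-walled steel, about 90 g, 44 mm high, a cone 30 mm across at the foot, 61 at the rim, with a lip 64 mm across round its top 8 mm: grip the lip across the outside. Inner floor 14 mm above the underside, 34 mm across; mouth 55 mm. Origin: centre of the underside, z up through the mouth.
- bowl_plain: The plain one of two bowls standing on the bench, open side up, same shape and origin as bowl_base. Fully nested, its foot rests on the inner floor of the bowl below: origin 14 mm above that bowl's origin, about 1.5 mm of play sideways, 6 mm free between the two lips (so fingers may reach at most 13 mm below the upper rim).
- bowl_spot: The other bowl on the bench, same shape and origin as bowl_base, with a flat red spot, 20 mm across, in the middle of its inner floor. It nests in the same way, 14 mm above the bowl below.
- bowl_spot_floor (a point): Centre of the red spot, on the inner floor of the spotted bowl, 14 mm above its underside.
- drain_plate: Fixed slotted aluminium draining plate, 180 x 180 mm, 12 mm thick, flat on the bench. Origin: centre of its underside.
- probe_rest: Fixed steel rest: base plate 100 (x) x 70 x 6 mm, two cheeks and a grey tube, 20 mm outside, 12.4 mm bore, 70 mm long, that leans 20 degrees from upright, its mouth towards the rest's own -x (roughly towards the robot). Origin: centre of the underside; the middle of the tube's mouth is 16 mm to -x and 100 mm up.
- probe: Thermometer, about 120 g, leaning in the tube. Origin: on its axis, underside of its black collar (28 mm across) which sits on the tube's mouth; z up its axis. Yellow handle z 6 to 91 mm, flat-sided, 26 (x) x 20 mm (y): grip across y. Below: stem 10 mm across to z -70, tip face at -85. Leans about 20 degrees to the rest's -x; draw it 90 mm along its axis.
- probe_tip (a point): Centre of the face of the thermometer's copper tip, 9 mm across, on the axis 85 mm below the underside of the collar when not pressed.
- plunger (a joint): How far the sprung tip is pushed in, m: 0 free, 0.008 at its stop. It starts to move at 1 N and takes 0.25 N more for each mm (2 N at 4 mm, 3 N at the stop).
- sanitiser: Bystander: white and blue bottle, 64 mm across, 170 mm high. Origin: centre of the underside.
- tumbler_a: Bystander: steel tumbler, 70 mm across, 75 mm high. Origin: centre of the underside.
- tumbler_b: Bystander: second steel tumbler, 70 mm across, 75 mm high. Origin: centre of the underside.
- rice_bowl: Bystander: larger steel bowl, 110 mm across, 52 mm high. Origin: centre of the underside.
- turner: Bystander: steel kitchen turner lying on the bench, along its x.
- spoon: Bystander: steel spoon, 190 mm long, lying on the bench along its x.
Mind the look-alikes: they are no part of the job. What is shaped like the probe but turquoise is not meant.

How it is judged:
By the outcome, as a careful person would: the job done as asked, in the order asked, and still so for the second after the job is handed in, while the arm keeps its last pose, push and grip.
It also fails if it takes over 66 s, if anything falls off the work surface, if the arm or the gripper's body presses on something with over 40 N, if the wrist force passes 120 N, or if a joint passes its speed limit or range.

ROBOT

A 6-joint arm with a two-finger parallel gripper is mounted at the origin on the work surface. World frame = base frame: x ahead of the robot, y to its left, z up, the work surface at z = 0. Lengths are in m, angles in rad, forces in N, time in s.
With the tool pointing down it reaches from about 0.425 to 0.95 m from the base axis. Payload 3.5 kg.
Tool frame: the origin (TCP) lies on the centre line of the jaws, within the pads' length; the fingertips stand 19 mm ahead of it and the grasp point (between the pads) is the TCP (arm.nose_length is the distance from the TCP to the fingertips, in m); z points along the fingers, y is the line along which they close (so a half turn about z gives the same grasp; the last joint's range is limited). The gripper opens to 85 mm and grips with 20 to 120 N. Pads are 22 mm wide; open, the fingers measure 114 mm over their backs; the gripper's body (76 mm by 85 mm) begins 54 mm behind the grasp point. The pads swing forward as they close: fully open they stand 13 mm farther back than shut.
Start: joints at [1.129, 0.286, 1.577, -0, 1.279, -0.15], TCP at [0.194, 0.646, 0.228] pointing down, gripper open.
Joint ranges: [-2.77, 2.77], [-0.9, 2.22], [0.21, 2.48], [-1.53, 4.67], [0.24, 2.81], [-2.84, 2.84]. Speed limits (rad/s): [2.79, 2.79, 3.14, 3.14, 3.14, 3.14].

INTERFACE

Orientations are given as a unit quaternion [w, x, y, z].
In Python, from station import arm gives the robot as it stands. The module is installed in compiled form; this text tells all that it offers.
- The arm moves only by the tool apply_moves, never from a script. Its argument "steps" is a list of rows, each an object of numbers: "gripper": the closure, from -1 (fully open) to 1 (shut), so that 0 is half open; "x", "y", "z": the shift along the tool's x, y, z in m; "wx", "wy", "wz": the turn, a rotation vector about the tool's x, y, z in rad. A call has 1 to 12 rows; each row is the pose to reach, as a shift and turn from the pose commanded when the call began, along the tool's axes at that moment; what a row does not reach only later rows make up. A row lasts 1/8 s, in which the tool goes at most 62.5 mm and 10.7 degrees, less where a joint would pass 70% of its speed; a pose out of reach is approached as far as the arm can. A call with a gripper value outside its range is refused whole. The fingers move at their own pace and stop on an object; "squeeze" is the grip in N (left out, the last holds). Time passes only in rows, so rows that repeat a pose let the fingers close. It gives the time, the measured TCP pose, the force, the opening and the grip force at its end, in the units of the state.
- arm.read_state(): the state, without advancing time (a new reading comes with each control period).
- arm.read_camera(name): name is "scene" or "top" or "wrist"; returns a dict with "img" (400x640x3 uint8, red, green, blue), "fx", "fy", "cx", "cy" (pixels), "R" (3x3) and "t" (3): a world point X has camera coordinates R X + t. Camera axes: x right, y down, z forward; pixel columns grow to the right and rows downward; lengths in m; the calibration is good to about 2 mm. A picture is of the moment at which its call begins. There is no depth.
- arm.job_done(): hands the job in; it is judged then, once.
Trained networks look in the newest picture that a camera, given by its name, has taken for a name from the list of things; names that differ only in an ending like _2 or _b are one class to them, and where a whole thing is asked for, a point or a joint stands for the part that bears it (a point fixed in the world has none). Each returns a list of dicts, best first, with "score" (0 to 1); they miss things now and then, are a little off and sometimes report something else, mostly with a low value. They report only what shows in the picture. A call takes as long as a camera call. They do not tell look-alikes from the thing itself.
- arm.search_frame(thing, camera): "point" ([x, y, z] in m, in the coordinates of the camera as it stood for that picture, good to about 4 mm: the middle of the surface that is visible of it).
- arm.place_of(thing, camera): "point" ([x, y, z] in m, in the coordinates of the camera as it stood for that picture, good to about 4 mm: a listed point, or the origin of a listed thing).
The state is a dict: "clock": time; "joint_pos": joint angles; "joint_velocities": joint speeds; "joint_torque": joint torques, N m; "tcp_pos": TCP position; "tcp_rot": TCP orientation; "ft_force": force on the tool from outside, world axes, zero at the start; "wrist_torque": the same for the moment, N m; "opening": opening from 0.0 (shut) to 1.0 (fully open); "gripper_force": force on a finger pad.
Only numpy, scipy, OpenCV 4.12 (cv2) and the standard library are available. Lean on these libraries where they do the work, as an engineer would, in place of code of your own. Each camera call takes 0.05 s, during which the arm holds its last target. There are 200 camera calls.

## Working session

There is one attempt and no reset: what is moved stays moved. The work goes in short steps, Python scripts to look and compute and a tool call to move; the robot and the scene stay as the last step left them, time stands still between calls to the robot, and variables do not carry over. Pictures are saved under pics/ and viewed, at most 15 in all, crops included, and the job is handed in when it is done.

Besides the shell and the picture viewer there is one more tool, called after ">>>" as a command line: name --argument value ..., lists and objects as JSON in quotes. apply_moves: Moves the arm, as the interface text tells. Its arguments: {"type":"object","properties":{"steps":{"type":"array","items":{"type":"object","properties":{"gripper":{"type":"number"},"x":{"type":"number"},"y":{"type":"number"},"z":{"type":"number"},"wx":{"type":"number"},"wy":{"type":"number"},"wz":{"type":"number"}}}},"squeeze":{"type":"number"}},"required":["steps"]}

```bash
mkdir -p pics; cat > h.py <<'E'
import numpy as np, cv2
from station import arm
from scipy.spatial.transform import Rotation as Ro
def snap(c,name):
    d=arm.read_camera(c); cv2.imwrite(f'pics/{name}.png',d['img'][:,:,::-1]); return d
def R(q): return Ro.from_quat([q[1],q[2],q[3],q[0]])
def w(d,p): return np.array(d['R']).T@(np.array(p)-np.array(d['t']))
def px(d,X):
    c=np.array(d['R'])@X+np.array(d['t']); return [round(float(d['fx']*c[0]/c[2]+d['cx'])),round(float(d['fy']*c[1]/c[2]+d['cy']))]
def ray(d,u,v,z):
    # world point of pixel at height z
    Rm=np.array(d['R']);o=-Rm.T@np.array(d['t']);r=Rm.T@np.array([(u-d['cx'])/d['fx'],(v-d['cy'])/d['fy'],1]);return o+r*(z-o[2])/r[2]
E
python3 - <<'E'
from h import *
for c in ['top','scene']:
    d=snap(c,c+'0')
    for t in ['bowl_base','bowl_plain','bowl_spot','bowl_spot_floor','drain_plate','probe_rest','probe','sanitiser','tumbler_a','rice_bowl']:
        for r in arm.place_of(t,c)[:4]:
            X=w(d,r['point']); print(c,t,round(r['score'],2),X.round(3),px(d,X))
print(arm.read_state())
E
```

```text
top bowl_base 0.81 [ 0.601 -0.062  0.011] [313, 174]
top bowl_base 0.26 [ 0.58   0.337 -0.005] [205, 177]
top bowl_plain 0.48 [ 0.58   0.337 -0.002] [205, 177]
top bowl_spot_floor 0.66 [0.453 0.194 0.013] [240, 212]
top drain_plate 0.89 [ 0.602 -0.045  0.002] [308, 174]
top probe_rest 0.71 [ 0.554 -0.292 -0.001] [375, 189]
top probe 0.59 [ 0.585 -0.592  0.016] [458, 182]
top probe 0.56 [ 0.403 -0.07  -0.   ] [313, 228]
top sanitiser 0.97 [ 0.694  0.198 -0.   ] [244, 148]
top tumbler_a 0.83 [ 0.401 -0.069  0.002] [313, 228]
top tumbler_a 0.8 [ 0.349 -0.398  0.005] [404, 245]
top rice_bowl 0.68 [ 0.706 -0.258 -0.   ] [366, 148]
scene bowl_base 0.96 [ 0.6   -0.066  0.011] [335, 249]
scene bowl_base 0.65 [ 0.536 -0.278  0.1  ] [260, 208]
scene bowl_plain 0.61 [0.578 0.339 0.003] [478, 249]
scene bowl_spot 0.71 [0.453 0.195 0.001] [419, 221]
scene bowl_spot_floor 0.74 [0.453 0.193 0.013] [419, 218]
scene bowl_spot_floor 0.44 [ 0.538 -0.28   0.1  ] [260, 208]
scene drain_plate 0.94 [ 0.602 -0.048 -0.002] [341, 253]
scene drain_plate 0.41 [ 0.696  0.201 -0.003] [437, 281]
scene probe_rest 0
[... 529 characters left out ...]
 1.1, 'joint_pos': array([ 1.12900171e+00,  2.86297117e-01,  1.57669945e+00, -1.61591587e-07,
        1.27858264e+00, -1.50013958e-01]), 'joint_velocities': array([ 0.0010189 ,  0.00026559, -0.00038011, -0.00181342,  0.00103237,
       -0.00055355]), 'joint_torque': array([-9.42797014e-04, -4.05978835e+01, -2.92936152e+01, -1.95165180e-04,
        6.80451521e-04, -4.41371100e-06]), 'tcp_pos': array([0.19414586, 0.64646709, 0.22752709]), 'tcp_rot': array([2.03349505e-06, 1.45373336e-01, 9.89376871e-01, 6.40505609e-06]), 'ft_force': array([-0.25369604,  0.39349239, -0.84536306]), 'wrist_torque': array([-0.00766938, -0.01110032, -0.04829744]), 'gripper_force': 0.0, 'opening': 1.004753612495904}
```

View pics/top0.png

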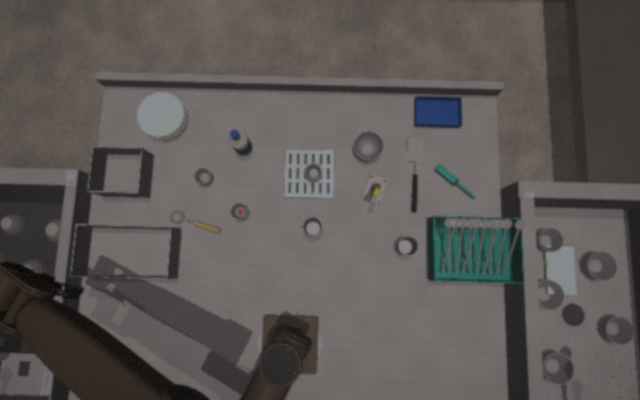

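View pics/scene0.png

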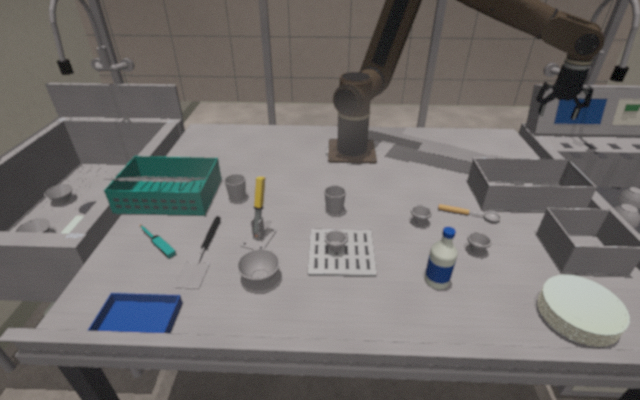

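Candidates in top view: bowls at (205,177) plain, (240,212) with a red spot, (313,174) on the plate, and the larger rice bowl at (367,148), which is a bystander. Probes: yellow and leaning in its rest at (375,189), which is the one meant, and turquoise at (455,181), a look-alike lying down. I'll confirm with one crop.

```bash
cat >> h.py <<'E'
def goal(pos,Rm=None,cmd=None):
    """shift/rotvec in tool axes from current pose (cmd optional (pos,quat)) to world pos, Rm = matrix"""
    s=arm.read_state(); p,q=(s['tcp_pos'],s['tcp_rot']) if cmd is None else cmd
    r=R(q); sh=r.inv().apply(np.array(pos)-p)
    rv=np.zeros(3) if Rm is None else (r.inv()*Ro.from_matrix(Rm)).as_rotvec()
    print('shift',sh.round(4),'rot',rv.round(4)); return sh,rv
def down(yaw): # tool down, tool y axis at world angle yaw
    y=np.array([np.cos(yaw),np.sin(yaw),0]); z=np.array([0,0,-1.]); return np.c_[np.cross(y,z),y,z]
E
python3 - <<'E'
from h import *
print(arm.nose_length)
a=cv2.imread('pics/top0.png')[130:240,185:485]; b=cv2.imread('pics/scene0.png')[165:275,215:515]
cv2.imwrite('pics/crop1.png',cv2.resize(np.vstack([a,b]),None,fx=2.6,fy=2.6,interpolation=cv2.INTER_CUBIC))
goal([.579,.338,.19],None)
E
```

```text
0.019
shift [-0.4573 -0.1847  0.0375] rot [0. 0. 0.]
```

View pics/crop1.png

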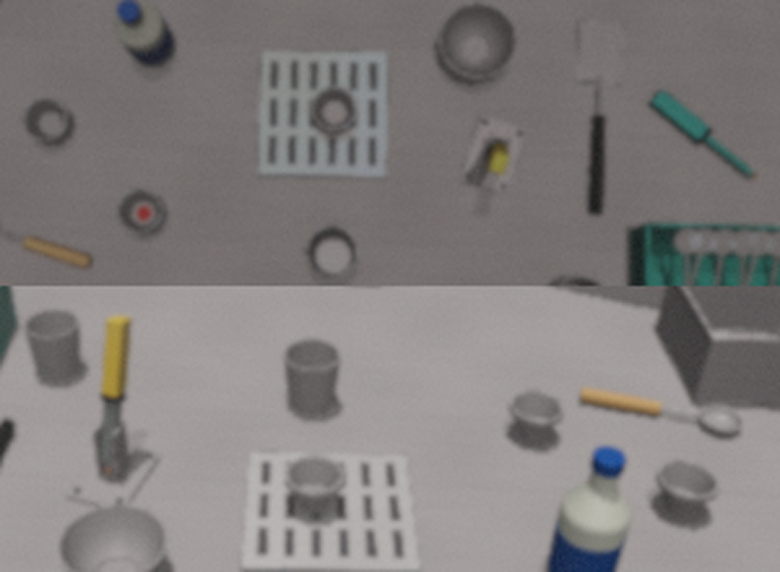

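The crop confirms it: the upper half (top view) shows the plain bowl at crop (50,122), the red-spot bowl at (143,213), the base bowl on the plate at (333,110) and the yellow probe in its rest at (497,155). The turquoise look-alike lies at (700,130). Moving over the plain bowl.

>>> apply_moves --steps '[{"x": -0.46,"y": -0.185,"z": 0.03,"gripper": -1},{"x": -0.46,"y": -0.185,"z": 0.03},{"x": -0.46,"y": -0.185,"z": 0.03},{"x": -0.46,"y": -0.185,"z": 0.03},{"x": -0.46,"y": -0.185,"z": 0.03},{"x": -0.46,"y": -0.185,"z": 0.03},{"x": -0.46,"y": -0.185,"z": 0.03},{"x": -0.46,"y": -0.185,"z": 0.03},{"x": -0.46,"y": -0.185,"z": 0.03},{"x": -0.46,"y": -0.185,"z": 0.03},{"x": -0.46,"y": -0.185,"z": 0.03}]'

```text
schema error: expected keys gripper, x, y, z, wx, wy, wz
```

```bash
python3 - <<'E'
from h import *
d=snap('wrist','w1'); s=arm.read_state(); print(s['clock'],s['tcp_pos'],s['tcp_rot'])
for r in arm.place_of('bowl_plain','wrist')[:3]: print(r['score'],w(d,r['point']).round(4))
print(d['fx'],np.array(d['R']).round(3),np.array(d['t']).round(3))
r=Ro.from_quat(np.roll(s['tcp_rot'],-1))
print([px(d,s['tcp_pos']+r.apply([0,y,.019])) for y in(-.0425,0,.0425)])
E
```

```text
1.15 [0.1941469  0.64644814 0.22749218] [-2.27237306e-05  1.45408106e-01  9.89371761e-01 -2.48720246e-05]
329.6971538348727 [[ 0.288  0.958 -0.   ]
 [ 0.911 -0.274  0.31 ]
 [ 0.297 -0.089 -0.951]] [-0.676 -0.041  0.381]
[[239, 240], [316, 240], [393, 240]]
```

View pics/w1.png

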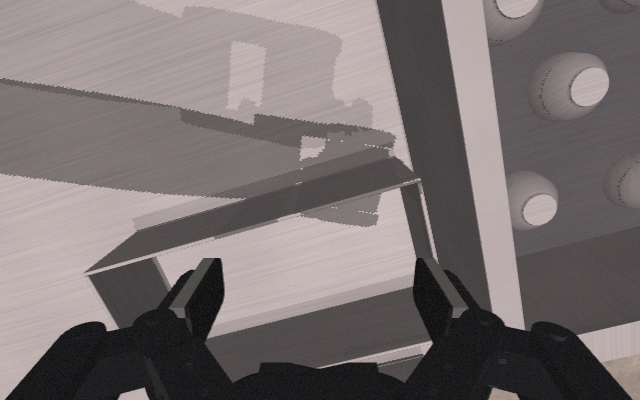

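The wrist picture shows the open fingertips at (222,258) and (415,258). The move was refused because rows need all seven keys, so I'm repeating it complete.

>>> apply_moves --steps '[{"x": -0.46,"y": -0.185,"z": 0.03,"wx": 0,"wy": 0,"wz": 0,"gripper": -1},{"x": -0.46,"y": -0.185,"z": 0.03,"wx": 0,"wy": 0,"wz": 0,"gripper": -1},{"x": -0.46,"y": -0.185,"z": 0.03,"wx": 0,"wy": 0,"wz": 0,"gripper": -1},{"x": -0.46,"y": -0.185,"z": 0.03,"wx": 0,"wy": 0,"wz": 0,"gripper": -1},{"x": -0.46,"y": -0.185,"z": 0.03,"wx": 0,"wy": 0,"wz": 0,"gripper": -1},{"x": -0.46,"y": -0.185,"z": 0.03,"wx": 0,"wy": 0,"wz": 0,"gripper": -1},{"x": -0.46,"y": -0.185,"z": 0.03,"wx": 0,"wy": 0,"wz": 0,"gripper": -1},{"x": -0.46,"y": -0.185,"z": 0.03,"wx": 0,"wy": 0,"wz": 0,"gripper": -1},{"x": -0.46,"y": -0.185,"z": 0.03,"wx": 0,"wy": 0,"wz": 0,"gripper": -1},{"x": -0.46,"y": -0.185,"z": 0.03,"wx": 0,"wy": 0,"wz": 0,"gripper": -1}]'

```text
clock: 2.45
tcp_pos: [0.5812, 0.337, 0.1973]
tcp_rot: [-0.0, 0.146, 0.989, 0.0]
ft_force: [-1.1, 0.6, -0.6]
opening: 0.999
gripper_force: 0.0
```

```bash
python3 - <<'E'
from h import *
d=snap('wrist','w2'); s=arm.read_state(); print(s['clock'],s['tcp_pos'],s['tcp_rot'])
for r in arm.place_of('bowl_plain','wrist')[:3]: print(r['score'],w(d,r['point']).round(4))
X=[.579,.338,.044]
g=cv2.medianBlur(cv2.cvtColor(d['img'],cv2.COLOR_RGB2GRAY),5)
print(px(d,X))
E
```

```text
2.5 [0.58071309 0.33768041 0.19749054] [-2.92516590e-04  1.45019525e-01  9.89428745e-01  1.00446191e-04]
0.94 [0.5786 0.3336 0.0013]
[317, 175]
```

View pics/w2.png

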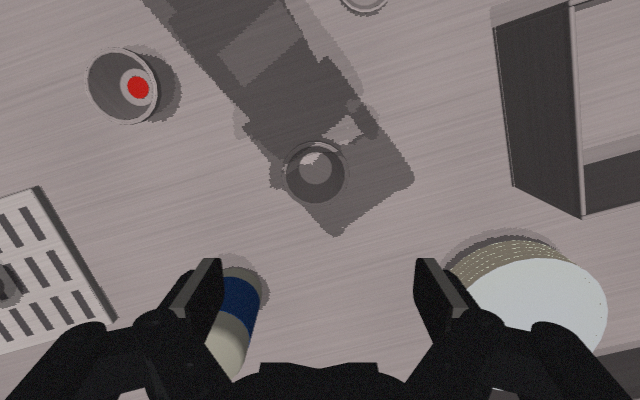

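The picture shows the plain bowl's rim centred at (317,173), 2 px from the prediction, with the spot bowl at (125,85). Descending around it, then feeling for the bench to learn the fingertip depth at this opening.

>>> apply_moves --steps '[{"x": 0.003,"y": 0,"z": 0.06,"wx": 0,"wy": 0,"wz": 0,"gripper": -0.7},{"x": 0.003,"y": 0,"z": 0.12,"wx": 0,"wy": 0,"wz": 0,"gripper": -0.7},{"x": 0.003,"y": 0,"z": 0.16,"wx": 0,"wy": 0,"wz": 0,"gripper": -0.7},{"x": 0.003,"y": 0,"z": 0.172,"wx": 0,"wy": 0,"wz": 0,"gripper": -0.7},{"x": 0.003,"y": 0,"z": 0.172,"wx": 0,"wy": 0,"wz": 0,"gripper": -0.7},{"x": 0.003,"y": 0,"z": 0.172,"wx": 0,"wy": 0,"wz": 0,"gripper": -0.7}]'

```text
clock: 3.3
tcp_pos: [0.5802, 0.3389, 0.0285]
tcp_rot: [0.002, 0.145, 0.989, 0.001]
ft_force: [-0.5, -0.5, 0.6]
opening: 0.848
gripper_force: 0.1
```

>>> apply_moves --steps '[{"x": 0,"y": 0,"z": 0.003,"wx": 0,"wy": 0,"wz": 0,"gripper": -0.7},{"x": 0,"y": 0,"z": 0.004,"wx": 0,"wy": 0,"wz": 0,"gripper": -0.7}]'

```text
clock: 3.55
tcp_pos: [0.5792, 0.338, 0.0226]
tcp_rot: [0.001, 0.145, 0.989, 0.0]
ft_force: [0.2, 0.3, 0.6]
opening: 0.856
gripper_force: 0.0
```

>>> apply_moves --steps '[{"x": 0,"y": 0,"z": 0.002,"wx": 0,"wy": 0,"wz": 0,"gripper": -0.7},{"x": 0,"y": 0,"z": 0.002,"wx": 0,"wy": 0,"wz": 0,"gripper": -0.7}]'

```text
clock: 3.8
tcp_pos: [0.5784, 0.3377, 0.0193]
tcp_rot: [-0.0, 0.145, 0.989, -0.0]
ft_force: [-1.0, 0.0, -0.1]
opening: 0.847
gripper_force: 0.0
```

>>> apply_moves --steps '[{"x": 0,"y": 0,"z": 0.003,"wx": 0,"wy": 0,"wz": 0,"gripper": -0.7},{"x": 0,"y": 0,"z": 0.003,"wx": 0,"wy": 0,"wz": 0,"gripper": -0.7}]'

```text
clock: 4.05
tcp_pos: [0.5783, 0.3377, 0.016]
tcp_rot: [-0.0, 0.145, 0.989, -0.0]
ft_force: [-0.0, -0.7, -0.4]
opening: 0.855
gripper_force: 0.0
```

>>> apply_moves --steps '[{"x": 0,"y": 0,"z": 0.003,"wx": 0,"wy": 0,"wz": 0,"gripper": -0.7},{"x": 0,"y": 0,"z": 0.003,"wx": 0,"wy": 0,"wz": 0,"gripper": -0.7}]'

```text
clock: 4.3
tcp_pos: [0.5783, 0.3377, 0.0131]
tcp_rot: [-0.0, 0.145, 0.989, -0.0]
ft_force: [-0.5, -0.0, -0.2]
opening: 0.849
gripper_force: 0.0
```

Fingertips still clear at TCP z=13 mm, so they are well behind 19 mm at this opening (about 12 mm at lip width). Rising to grip the lip about 10 mm below the rim.

>>> apply_moves --steps '[{"x": 0,"y": 0,"z": -0.033,"wx": 0,"wy": 0,"wz": 0,"gripper": -0.7},{"x": 0,"y": 0,"z": -0.033,"wx": 0,"wy": 0,"wz": 0,"gripper": -0.5},{"x": 0,"y": 0,"z": -0.033,"wx": 0,"wy": 0,"wz": 0,"gripper": 0.0},{"x": 0,"y": 0,"z": -0.033,"wx": 0,"wy": 0,"wz": 0,"gripper": 0.0},{"x": 0,"y": 0,"z": -0.033,"wx": 0,"wy": 0,"wz": 0,"gripper": 0.0},{"x": 0,"y": 0,"z": -0.033,"wx": 0,"wy": 0,"wz": 0,"gripper": 0.0},{"x": 0,"y": 0,"z": -0.08,"wx": 0,"wy": 0,"wz": 0,"gripper": 0.0},{"x": 0,"y": 0,"z": -0.14,"wx": 0,"wy": 0,"wz": 0,"gripper": 0.0},{"x": 0,"y": 0,"z": -0.16,"wx": 0,"wy": 0,"wz": 0,"gripper": 0.0},{"x": 0,"y": 0,"z": -0.16,"wx": 0,"wy": 0,"wz": 0,"gripper": 0.0}]' --squeeze 40

```text
clock: 5.55
tcp_pos: [0.5796, 0.3382, 0.1756]
tcp_rot: [0.002, 0.145, 0.989, 0.001]
ft_force: [0.2, 0.5, -0.5]
opening: 0.496
gripper_force: 0.0
```

```bash
python3 - <<'E'
from h import *
d=snap('wrist','w3'); s=arm.read_state()
for r in arm.place_of('bowl_plain','wrist')[:3]: print(r['score'],w(d,r['point']).round(4))
print(s['tcp_pos'])
goal([.565,.15,.19]); goal([.6005,-.064,.16])
E
```

```text
0.76 [0.5783 0.3334 0.0017]
[0.57829728 0.33767966 0.17289919]
shift [-0.0419 -0.183  -0.0185] rot [0. 0. 0.]
shift [-0.1375 -0.3777  0.0116] rot [0. 0. 0.]
```

View pics/w3.png

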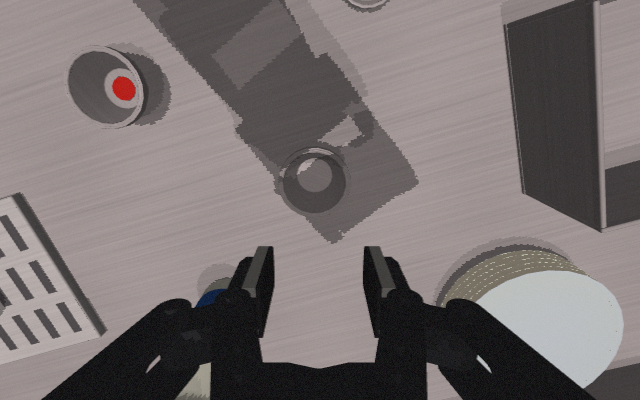

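The picture shows the bowl still standing at (315,180) and empty jaws with tips at (272,247) and (364,247), so the grip missed. I'll open, go down and close again at the same height, waiting longer to see whether timing or depth was at fault.

>>> apply_moves --steps '[{"x": 0,"y": 0,"z": 0.04,"wx": 0,"wy": 0,"wz": 0,"gripper": -0.75},{"x": 0,"y": 0,"z": 0.06,"wx": 0,"wy": 0,"wz": 0,"gripper": -0.75},{"x": 0,"y": 0,"z": 0.08,"wx": 0,"wy": 0,"wz": 0,"gripper": -0.75},{"x": 0,"y": 0,"z": 0.08,"wx": 0,"wy": 0,"wz": 0,"gripper": -0.75},{"x": 0,"y": 0,"z": 0.126,"wx": 0,"wy": 0,"wz": 0,"gripper": -0.75},{"x": 0,"y": 0,"z": 0.126,"wx": 0,"wy": 0,"wz": 0,"gripper": -0.75},{"x": 0,"y": 0,"z": 0.126,"wx": 0,"wy": 0,"wz": 0,"gripper": -0.3},{"x": 0,"y": 0,"z": 0.126,"wx": 0,"wy": 0,"wz": 0,"gripper": -0.3},{"x": 0,"y": 0,"z": 0.126,"wx": 0,"wy": 0,"wz": 0,"gripper": -0.3},{"x": 0,"y": 0,"z": 0.126,"wx": 0,"wy": 0,"wz": 0,"gripper": -0.3},{"x": 0,"y": 0,"z": 0.126,"wx": 0,"wy": 0,"wz": 0,"gripper": -0.3}]' --squeeze 40

```text
clock: 7.02
tcp_pos: [0.5787, 0.3379, 0.0478]
tcp_rot: [0.0, 0.145, 0.989, 0.0]
ft_force: [-0.7, 0.4, -0.3]
opening: 0.647
gripper_force: 0.0
```

```bash
python3 - <<'E'
from h import *
d=snap('wrist','w4'); s=arm.read_state()
print(s['tcp_pos'],s['opening'],s['gripper_force'])
E
```

```text
[0.57861004 0.33782072 0.04764405] 0.6504430297793508 0.0
```

View pics/w4.png

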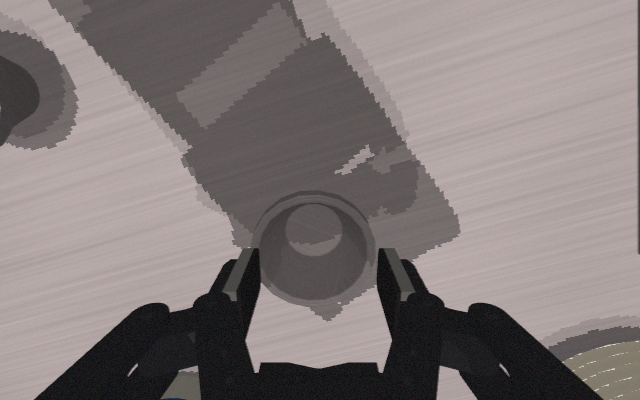

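Here the jaws have closed to 55 mm above the rim: tips at (260,250) and (378,250), rim spanning (252..376, 190..308). Comparing scales, the rim lies about 16 mm beyond the tips, so depth was the fault. Opening, lowering 26 mm and closing.

>>> apply_moves --steps '[{"x": 0,"y": 0,"z": 0,"wx": 0,"wy": 0,"wz": 0,"gripper": -0.75},{"x": 0,"y": 0,"z": 0,"wx": 0,"wy": 0,"wz": 0,"gripper": -0.75},{"x": 0,"y": 0,"z": 0,"wx": 0,"wy": 0,"wz": 0,"gripper": -0.75},{"x": 0,"y": 0,"z": 0.026,"wx": 0,"wy": 0,"wz": 0,"gripper": -0.75},{"x": 0,"y": 0,"z": 0.026,"wx": 0,"wy": 0,"wz": 0,"gripper": -0.75},{"x": 0,"y": 0,"z": 0.026,"wx": 0,"wy": 0,"wz": 0,"gripper": -0.2},{"x": 0,"y": 0,"z": 0.026,"wx": 0,"wy": 0,"wz": 0,"gripper": -0.2},{"x": 0,"y": 0,"z": 0.026,"wx": 0,"wy": 0,"wz": 0,"gripper": -0.2},{"x": 0,"y": 0,"z": 0.026,"wx": 0,"wy": 0,"wz": 0,"gripper": -0.2}]' --squeeze 40

```text
clock: 8.2
tcp_pos: [0.5789, 0.3379, 0.022]
tcp_rot: [0.0, 0.145, 0.989, 0.0]
ft_force: [0.2, -0.5, -0.2]
opening: 0.721
gripper_force: 43.6
```

```bash
python3 - <<'E'
from h import *
d=snap('wrist','w5'); s=arm.read_state()
print(s['tcp_pos'],s['opening'],s['gripper_force'])
E
```

```text
[0.57884617 0.3379107  0.02195737] 0.7179494937950107 43.64283710718155
```

View pics/w5.png

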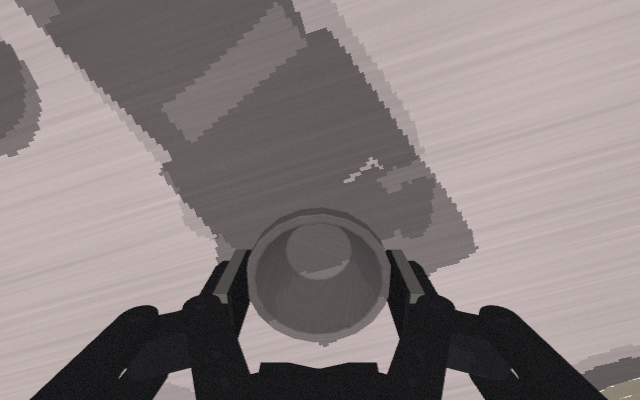

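Gripped: 43.6 N, and the lip spans (248..392, 208..342) between pads whose tips lie about 5 mm below the rim, on the lip. Carrying it over the base bowl.

>>> apply_moves --steps '[{"x": 0,"y": 0,"z": -0.05,"wx": 0,"wy": 0,"wz": 0,"gripper": -0.2},{"x": 0,"y": 0,"z": -0.11,"wx": 0,"wy": 0,"wz": 0,"gripper": -0.2},{"x": -0.01,"y": -0.04,"z": -0.15,"wx": 0,"wy": 0,"wz": 0,"gripper": -0.2},{"x": -0.025,"y": -0.09,"z": -0.168,"wx": 0,"wy": 0,"wz": 0,"gripper": -0.2},{"x": -0.04,"y": -0.14,"z": -0.168,"wx": 0,"wy": 0,"wz": 0,"gripper": -0.2},{"x": -0.05,"y": -0.19,"z": -0.168,"wx": 0,"wy": 0,"wz": 0,"gripper": -0.2},{"x": -0.075,"y": -0.24,"z": -0.168,"wx": 0,"wy": 0,"wz": 0,"gripper": -0.2},{"x": -0.1,"y": -0.29,"z": -0.168,"wx": 0,"wy": 0,"wz": 0,"gripper": -0.2},{"x": -0.125,"y": -0.34,"z": -0.168,"wx": 0,"wy": 0,"wz": 0,"gripper": -0.2},{"x": -0.138,"y": -0.378,"z": -0.168,"wx": 0,"wy": 0,"wz": 0,"gripper": -0.2},{"x": -0.138,"y": -0.378,"z": -0.168,"wx": 0,"wy": 0,"wz": 0,"gripper": -0.2},{"x": -0.138,"y": -0.378,"z": -0.168,"wx": 0,"wy": 0,"wz": 0,"gripper": -0.2}]'

```text
clock: 9.75
tcp_pos: [0.6018, -0.0634, 0.1893]
tcp_rot: [-0.0, 0.146, 0.989, 0.0]
ft_force: [0.2, 0.1, -1.6]
opening: 0.72
gripper_force: 44.3
```

```bash
python3 - <<'E'
from h import *
d=snap('wrist','w6'); s=arm.read_state()
print(s['tcp_pos'],s['opening'],s['gripper_force'],s['clock'])
for r in arm.place_of('bowl_base','wrist')[:3]: print(r['score'],w(d,r['point']).round(4))
print('pred rim of base at TCPxy', px(d,[s['tcp_pos'][0],s['tcp_pos'][1],.056]))
np.savez('w6.npz',**d)
E
```

```text
[ 0.60178416 -0.06289219  0.18931741] 0.7207252439677706 44.26113825291395 9.8
0.96 [ 0.5997 -0.0645  0.0125]
pred rim of base at TCPxy [317, 183]
```

View pics/w6.png

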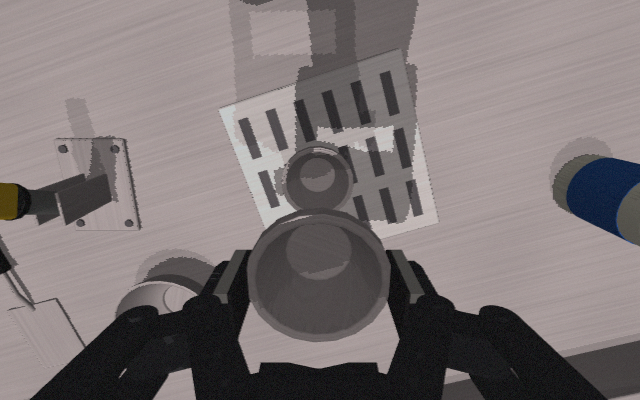

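The base bowl's rim shows at u 285..352 with its top edge at v≈143, partly behind the held bowl. Fitting its visible edge before lowering.

```bash
cat >> h.py <<'E'
def fit(d,x,y,z,r,vmax=400,rng=.008):
    g=cv2.GaussianBlur(cv2.cvtColor(d['img'],cv2.COLOR_RGB2GRAY),(3,3),0).astype(float)
    gx,gy=cv2.Sobel(g,cv2.CV_64F,1,0),cv2.Sobel(g,cv2.CV_64F,0,1); m=np.hypot(gx,gy)
    a=np.linspace(0,2*np.pi,120,endpoint=False); best=[]
    for dx in np.arange(-rng,rng+.0001,.0005):
        for dy in np.arange(-rng,rng+.0001,.0005):
            P=np.c_[x+dx+r*np.cos(a),y+dy+r*np.sin(a),np.full(120,z)]@np.array(d['R']).T+d['t']
            u=d['fx']*P[:,0]/P[:,2]+d['cx'];v=d['fy']*P[:,1]/P[:,2]+d['cy'];k=(v<vmax)&(v>=0)&(u>=0)&(u<639)
            if k.sum()<20: continue
            s=cv2.remap(m.astype(np.float32),u[k].astype(np.float32)[None],v[k].astype(np.float32)[None],1)
            best.append((np.minimum(s,200).mean(),round(x+dx,4),round(y+dy,4)))
    best.sort(reverse=True); return best[:4]
E
python3 - <<'E'
from h import *
d=dict(np.load('w6.npz'))
print(fit(d,.6005,-.064,.056,.032,vmax=205)); print(fit(d,.6005,-.064,.056,.0275,vmax=205))
print('held rim vs tcp'); print(fit(d,.6018,-.0629,.2113,.032,rng=.006))
E
```

```text
[(np.float32(103.985565), np.float64(0.6015), np.float64(-0.0635)), (np.float32(103.747734), np.float64(0.601), np.float64(-0.0635)), (np.float32(101.048645), np.float64(0.6015), np.float64(-0.063)), (np.float32(99.98727), np.float64(0.606), np.float64(-0.0625))]
[(np.float32(106.44412), np.float64(0.601), np.float64(-0.063)), (np.float32(106.3929), np.float64(0.6005), np.float64(-0.063)), (np.float32(104.17714), np.float64(0.601), np.float64(-0.0635)), (np.float32(102.40254), np.float64(0.6005), np.float64(-0.0635))]
held rim vs tcp
[(np.float32(119.15221), np.float64(0.6028), np.float64(-0.0624)), (np.float32(114.52219), np.float64(0.6023), np.float64(-0.0624)), (np.float32(114.43992), np.float64(0.6028), np.float64(-0.0629)), (np.float32(108.75425), np.float64(0.6023), np.float64(-0.0629))]
```

>>> apply_moves --steps '[{"x": 0.0015,"y": -0.001,"z": 0.05,"wx": 0,"wy": 0,"wz": 0,"gripper": -0.2},{"x": 0.0015,"y": -0.001,"z": 0.09,"wx": 0,"wy": 0,"wz": 0,"gripper": -0.2},{"x": 0.0015,"y": -0.001,"z": 0.105,"wx": 0,"wy": 0,"wz": 0,"gripper": -0.2},{"x": 0.0015,"y": -0.001,"z": 0.117,"wx": 0,"wy": 0,"wz": 0,"gripper": -0.2},{"x": 0.0015,"y": -0.001,"z": 0.125,"wx": 0,"wy": 0,"wz": 0,"gripper": -0.2},{"x": 0.0015,"y": -0.001,"z": 0.131,"wx": 0,"wy": 0,"wz": 0,"gripper": -0.2},{"x": 0.0015,"y": -0.001,"z": 0.135,"wx": 0,"wy": 0,"wz": 0,"gripper": -0.2},{"x": 0.0015,"y": -0.001,"z": 0.135,"wx": 0,"wy": 0,"wz": 0,"gripper": -0.2}]'

```text
clock: 10.85
tcp_pos: [0.6003, -0.0645, 0.0546]
tcp_rot: [0.0, 0.145, 0.989, -0.0]
ft_force: [-0.2, 0.0, -1.5]
opening: 0.717
gripper_force: 44.2
```

>>> apply_moves --steps '[{"x": 0,"y": 0,"z": 0.003,"wx": 0,"wy": 0,"wz": 0,"gripper": -0.2},{"x": 0,"y": 0,"z": 0.006,"wx": 0,"wy": 0,"wz": 0,"gripper": -0.2},{"x": 0,"y": 0,"z": 0.006,"wx": 0,"wy": 0,"wz": 0,"gripper": -0.2}]'

```text
clock: 11.22
tcp_pos: [0.6, -0.0644, 0.0482]
tcp_rot: [-0.0, 0.145, 0.989, 0.0]
ft_force: [-0.2, 0.6, -1.6]
opening: 0.723
gripper_force: 44.2
```

>>> apply_moves --steps '[{"x": 0,"y": 0,"z": 0.0015,"wx": 0,"wy": 0,"wz": 0,"gripper": -0.2},{"x": 0,"y": 0,"z": 0.0015,"wx": 0,"wy": 0,"wz": 0,"gripper": -0.2}]'

```text
clock: 11.48
tcp_pos: [0.6007, -0.0645, 0.0479]
tcp_rot: [0.0, 0.145, 0.989, -0.0]
ft_force: [-1.8, 0.8, 3.5]
opening: 0.715
gripper_force: 44.7
```

Contact at 5 N and the expected height. Releasing, rising and going over the spot bowl.

>>> apply_moves --steps '[{"x": 0,"y": 0,"z": 0,"wx": 0,"wy": 0,"wz": 0,"gripper": -0.8},{"x": 0,"y": 0,"z": 0,"wx": 0,"wy": 0,"wz": 0,"gripper": -0.8},{"x": 0,"y": 0,"z": 0,"wx": 0,"wy": 0,"wz": 0,"gripper": -0.8},{"x": 0,"y": 0,"z": -0.04,"wx": 0,"wy": 0,"wz": 0,"gripper": -0.8},{"x": 0,"y": 0,"z": -0.1,"wx": 0,"wy": 0,"wz": 0,"gripper": -0.8},{"x": 0.04,"y": 0.04,"z": -0.142,"wx": 0,"wy": 0,"wz": 0,"gripper": -0.8},{"x": 0.08,"y": 0.08,"z": -0.142,"wx": 0,"wy": 0,"wz": 0,"gripper": -0.8},{"x": 0.12,"y": 0.12,"z": -0.142,"wx": 0,"wy": 0,"wz": 0,"gripper": -0.8},{"x": 0.165,"y": 0.16,"z": -0.142,"wx": 0,"wy": 0,"wz": 0,"gripper": -0.8},{"x": 0.216,"y": 0.205,"z": -0.142,"wx": 0,"wy": 0,"wz": 0,"gripper": -0.8},{"x": 0.216,"y": 0.205,"z": -0.142,"wx": 0,"wy": 0,"wz": 0,"gripper": -0.8},{"x": 0.216,"y": 0.205,"z": -0.142,"wx": 0,"wy": 0,"wz": 0,"gripper": -0.8}]'

```text
clock: 12.98
tcp_pos: [0.4525, 0.1941, 0.1891]
tcp_rot: [0.0, 0.145, 0.989, -0.0]
ft_force: [0.5, 0.4, 0.4]
opening: 0.9
gripper_force: 0.0
```

```bash
python3 - <<'E'
from h import *
d=snap('wrist','w7'); s=arm.read_state()
print(s['tcp_pos'],s['opening'],s['joint_pos'].round(2))
for r in arm.place_of('bowl_spot','wrist')[:3]: print(r['score'],w(d,r['point']).round(4))
for q in fit(d,.453,.194,.044,.032): print(q)
for q in fit(d,.453,.194,.044,.0275): print(q)
c='top'; d=snap(c,'top1')
for t in ['bowl_plain','bowl_base']:
  for r in arm.place_of(t,c)[:3]: print(t,r['score'],w(d,r['point']).round(4))
E
```

```text
[0.45300607 0.19349349 0.18912653] 0.9006807455280613 [ 0.2  -0.09  2.05 -0.    1.18 -1.08]
0.86 [4.577e-01 1.960e-01 2.000e-04]
(np.float32(66.18295), np.float64(0.455), np.float64(0.1975))
(np.float32(65.081), np.float64(0.455), np.float64(0.198))
(np.float32(63.48685), np.float64(0.455), np.float64(0.197))
(np.float32(62.882732), np.float64(0.4555), np.float64(0.198))
(np.float32(101.58489), np.float64(0.4545), np.float64(0.1975))
(np.float32(100.96107), np.float64(0.454), np.float64(0.1975))
(np.float32(97.53169), np.float64(0.4545), np.float64(0.197))
(np.float32(96.836586), np.float64(0.4545), np.float64(0.198))
bowl_plain 0.7 [ 0.6042 -0.063   0.024 ]
bowl_plain 0.19 [ 0.7089 -0.2644  0.0055]
```

The top view shows the plain bowl's origin at z≈24 mm over the base, so it is nested. Now gripping the spot bowl.

>>> apply_moves --steps '[{"x": 0,"y": 0.004,"z": 0.06,"wx": 0,"wy": 0,"wz": 0,"gripper": -0.8},{"x": 0,"y": 0.004,"z": 0.11,"wx": 0,"wy": 0,"wz": 0,"gripper": -0.8},{"x": 0,"y": 0.004,"z": 0.14,"wx": 0,"wy": 0,"wz": 0,"gripper": -0.8},{"x": 0,"y": 0.004,"z": 0.167,"wx": 0,"wy": 0,"wz": 0,"gripper": -0.8},{"x": 0,"y": 0.004,"z": 0.167,"wx": 0,"wy": 0,"wz": 0,"gripper": -0.8},{"x": 0,"y": 0.004,"z": 0.167,"wx": 0,"wy": 0,"wz": 0,"gripper": -0.2},{"x": 0,"y": 0.004,"z": 0.167,"wx": 0,"wy": 0,"wz": 0,"gripper": -0.2},{"x": 0,"y": 0.004,"z": 0.167,"wx": 0,"wy": 0,"wz": 0,"gripper": -0.2},{"x": 0,"y": 0.004,"z": 0.167,"wx": 0,"wy": 0,"wz": 0,"gripper": -0.2},{"x": 0,"y": 0.004,"z": 0.167,"wx": 0,"wy": 0,"wz": 0,"gripper": -0.2}]'

```text
clock: 14.48
tcp_pos: [0.4547, 0.198, 0.0233]
tcp_rot: [0.001, 0.145, 0.989, 0.0]
ft_force: [-1.0, -1.0, 5.5]
opening: 0.715
gripper_force: 44.1
```

>>> apply_moves --steps '[{"x": 0,"y": 0,"z": -0.05,"wx": 0,"wy": 0,"wz": 0,"gripper": -0.2},{"x": 0,"y": 0,"z": -0.11,"wx": 0,"wy": 0,"wz": 0,"gripper": -0.2},{"x": -0.02,"y": -0.02,"z": -0.15,"wx": 0,"wy": 0,"wz": 0,"gripper": -0.2},{"x": -0.055,"y": -0.053,"z": -0.167,"wx": 0,"wy": 0,"wz": 0,"gripper": -0.2},{"x": -0.09,"y": -0.088,"z": -0.167,"wx": 0,"wy": 0,"wz": 0,"gripper": -0.2},{"x": -0.125,"y": -0.122,"z": -0.167,"wx": 0,"wy": 0,"wz": 0,"gripper": -0.2},{"x": -0.16,"y": -0.156,"z": -0.167,"wx": 0,"wy": 0,"wz": 0,"gripper": -0.2},{"x": -0.195,"y": -0.19,"z": -0.167,"wx": 0,"wy": 0,"wz": 0,"gripper": -0.2},{"x": -0.215,"y": -0.21,"z": -0.167,"wx": 0,"wy": 0,"wz": 0,"gripper": -0.2},{"x": -0.215,"y": -0.21,"z": -0.167,"wx": 0,"wy": 0,"wz": 0,"gripper": -0.2},{"x": -0.215,"y": -0.21,"z": -0.167,"wx": 0,"wy": 0,"wz": 0,"gripper": -0.2}]'

```text
clock: 15.85
tcp_pos: [0.5982, -0.0643, 0.1881]
tcp_rot: [-0.001, 0.145, 0.989, 0.0]
ft_force: [-0.7, 0.2, -1.1]
opening: 0.718
gripper_force: 44.7
```

```bash
python3 - <<'E'
from h import *
d=snap('wrist','w8'); s=arm.read_state(); p=s['tcp_pos']
print(p,s['opening'],s['gripper_force'])
for r in (.032,.0275):
  print(fit(d,.601,-.0635,.070,r,vmax=205)[:2])
  print('held',[ (a,round(x-p[0],4),round(y-p[1],4)) for a,x,y in fit(d,p[0],p[1],p[2]+.0215,r,rng=.006)[:2]])
E
```

```text
[ 0.59825907 -0.06400391  0.18835632] 0.7171870759191562 44.70567036420107
[(np.float32(90.8897), np.float64(0.5975), np.float64(-0.061)), (np.float32(89.57037), np.float64(0.599), np.float64(-0.062))]
held [(np.float32(106.68098), np.float64(-0.001), np.float64(0.001)), (np.float32(104.2539), np.float64(-0.0005), np.float64(0.001))]
[(np.float32(87.60775), np.float64(0.6015), np.float64(-0.0635)), (np.float32(84.7417), np.float64(0.602), np.float64(-0.0635))]
held [(np.float32(56.55908), np.float64(-0.004), np.float64(-0.0015)), (np.float32(55.23396), np.float64(-0.0045), np.float64(-0.0015))]
```

>>> apply_moves --steps '[{"x": -0.0035,"y": 0.001,"z": 0.05,"wx": 0,"wy": 0,"wz": 0,"gripper": -0.2},{"x": -0.0035,"y": 0.001,"z": 0.08,"wx": 0,"wy": 0,"wz": 0,"gripper": -0.2},{"x": -0.0035,"y": 0.001,"z": 0.095,"wx": 0,"wy": 0,"wz": 0,"gripper": -0.2},{"x": -0.0035,"y": 0.001,"z": 0.107,"wx": 0,"wy": 0,"wz": 0,"gripper": -0.2},{"x": -0.0035,"y": 0.001,"z": 0.114,"wx": 0,"wy": 0,"wz": 0,"gripper": -0.2},{"x": -0.0035,"y": 0.001,"z": 0.12,"wx": 0,"wy": 0,"wz": 0,"gripper": -0.2},{"x": -0.0035,"y": 0.001,"z": 0.122,"wx": 0,"wy": 0,"wz": 0,"gripper": -0.2},{"x": -0.0035,"y": 0.001,"z": 0.122,"wx": 0,"wy": 0,"wz": 0,"gripper": -0.2}]'

```text
clock: 16.9
tcp_pos: [0.6029, -0.0653, 0.0673]
tcp_rot: [0.0, 0.145, 0.989, -0.0]
ft_force: [-0.7, -0.1, -1.7]
opening: 0.719
gripper_force: 44.7
```

>>> apply_moves --steps '[{"x": 0,"y": 0,"z": 0.002,"wx": 0,"wy": 0,"wz": 0,"gripper": -0.2},{"x": 0,"y": 0,"z": 0.003,"wx": 0,"wy": 0,"wz": 0,"gripper": -0.2},{"x": 0,"y": 0,"z": 0.003,"wx": 0,"wy": 0,"wz": 0,"gripper": -0.2}]'

```text
clock: 17.27
tcp_pos: [0.6027, -0.0651, 0.064]
tcp_rot: [-0.0, 0.145, 0.989, 0.0]
ft_force: [-0.3, -0.6, -1.5]
opening: 0.72
gripper_force: 44.7
```

>>> apply_moves --steps '[{"x": 0,"y": 0,"z": 0.0015,"wx": 0,"wy": 0,"wz": 0,"gripper": -0.2},{"x": 0,"y": 0,"z": 0.0015,"wx": 0,"wy": 0,"wz": 0,"gripper": -0.2}]'

```text
clock: 17.52
tcp_pos: [0.6032, -0.0653, 0.0633]
tcp_rot: [0.0, 0.145, 0.989, -0.0]
ft_force: [0.3, -0.1, 3.0]
opening: 0.719
gripper_force: 45.0
```

Seated with 4.5 N of contact. Releasing, rising and moving over the probe rest.

>>> apply_moves --steps '[{"x": 0,"y": 0,"z": 0,"wx": 0,"wy": 0,"wz": 0,"gripper": -0.8},{"x": 0,"y": 0,"z": 0,"wx": 0,"wy": 0,"wz": 0,"gripper": -0.8},{"x": 0,"y": 0,"z": 0,"wx": 0,"wy": 0,"wz": 0,"gripper": -0.8},{"x": 0,"y": 0,"z": -0.03,"wx": 0,"wy": 0,"wz": 0,"gripper": -0.8},{"x": 0,"y": 0,"z": -0.08,"wx": 0,"wy": 0,"wz": 0,"gripper": -0.8},{"x": 0,"y": 0,"z": -0.14,"wx": 0,"wy": 0,"wz": 0,"gripper": -0.8},{"x": 0,"y": 0,"z": -0.2,"wx": 0,"wy": 0,"wz": 0,"gripper": -0.8},{"x": -0.01,"y": -0.05,"z": -0.24,"wx": 0,"wy": 0,"wz": 0,"gripper": -0.8},{"x": -0.02,"y": -0.11,"z": -0.25,"wx": 0,"wy": 0,"wz": 0,"gripper": -0.8},{"x": -0.027,"y": -0.17,"z": -0.25,"wx": 0,"wy": 0,"wz": 0,"gripper": -0.8},{"x": -0.027,"y": -0.2,"z": -0.25,"wx": 0,"wy": 0,"wz": 0,"gripper": -0.8},{"x": -0.027,"y": -0.2,"z": -0.25,"wx": 0,"wy": 0,"wz": 0,"gripper": -0.8}]'

```text
clock: 19.02
tcp_pos: [0.5702, -0.2665, 0.312]
tcp_rot: [-0.0, 0.147, 0.989, 0.0]
ft_force: [-0.5, 0.5, -0.3]
opening: 0.903
gripper_force: 0.0
```

```bash
python3 - <<'E'
from h import *
from scipy.optimize import least_squares
V=[]
for c in ['wrist','scene','top']:
    d=snap(c,c+'9'); 
    for t in ['probe','probe_rest','bowl_spot_floor','bowl_spot','bowl_base']:
        for r in arm.place_of(t,c)[:2]: print(c,t,round(r['score'],2),w(d,r['point']).round(4))
    hsv=cv2.cvtColor(d['img'],cv2.COLOR_RGB2HSV); m=cv2.inRange(hsv,(20,110,50),(35,255,255))
    n,l,st,ce=cv2.connectedComponentsWithStats(m); i=1+np.argmax(st[1:,4]); print(c,st[i],ce[i].round(1),px(d,[.537,-.279,.1]))
    ys,xs=np.nonzero(l==i); V.append((d,np.c_[xs,ys].astype(np.float32)))
def pr(d,X):
    P=X@np.array(d['R']).T+d['t']; return np.c_[d['fx']*P[:,0]/P[:,2]+d['cx'],d['fy']*P[:,1]/P[:,2]+d['cy']]
def model(p):
    o=np.array(p[:3]);h=p[3]; x=np.array([np.cos(h),np.sin(h),0]);T=np.radians(20)
    ax=-np.sin(T)*x+np.cos(T)*np.array([0,0,1]); xx=np.cos(T)*x+np.sin(T)*np.array([0,0,1]); yy=np.cross(ax,xx)
    return o,ax,xx,yy
def hull(p,d):
    o,ax,xx,yy=model(p)
    C=np.array([o+ax*z+xx*a+yy*b for z in(.006,.091) for a in(-.013,.013) for b in(-.010,.010)])
    return cv2.convexHull(pr(d,C).astype(np.float32))[:,0]
def feats(h): # direction supports
    A=np.linspace(0,2*np.pi,16,endpoint=False); D=np.c_[np.cos(A),np.sin(A)]; return (h@D.T).max(0)
def res(p):
    out=[]
    for d,P in V: out.append(feats(hull(p,d))-feats(P))
    return np.concatenate(out+[[(p[2]-.097)*100]])
for h0 in(-.6,0): 
    s=least_squares(res,[.537,-.279,.098,h0],x_scale=[.01,.01,.01,.1],loss='soft_l1'); print(s.x.round(4),s.cost,[abs(a).mean().round(2) for a in np.split(s.fun[:-1],3)])
print(model(s.x)); s=arm.read_state(); print(s['clock'],s['tcp_pos'],s['tcp_rot'])
E
```

```text
wrist probe 0.87 [ 0.5798 -0.583   0.0151]
wrist probe 0.74 [ 0.5353 -0.2841  0.1042]
wrist probe_rest 0.93 [ 0.5518 -0.2878 -0.0012]
wrist bowl_spot 0.83 [ 0.604  -0.0649  0.0387]
wrist bowl_base 0.66 [ 0.6012 -0.0658  0.0134]
wrist [ 274  103   29   49 1193] [288.3 125.8] [297, 139]
scene probe 0.77 [ 0.5366 -0.2824  0.0977]
scene probe 0.77 [ 0.5785 -0.5881  0.0134]
scene probe_rest 0.84 [ 0.5498 -0.2888 -0.001 ]
scene probe_rest 0.61 [ 0.702  -0.2607  0.0013]
scene bowl_spot_floor 0.8 [ 0.6042 -0.0685  0.0532]
scene bowl_spot 0.59 [ 0.6035 -0.0677  0.0389]
scene bowl_spot 0.31 [ 0.4066  0.3563 -0.0016]
scene bowl_base 0.65 [ 0.5979 -0.0623  0.0116]
scene [255 177   9  31 221] [258.9 192.2] [260, 208]
top probe 0.5 [ 0.5842 -0.5883  0.0174]
top probe 0.42 [ 0.535  -0.2832  0.1009]
top probe_rest 0.61 [ 0.6031 -0.0465 -0.0007]
top probe_rest 0.43 [ 0.5573 -0.2898 -0.0021]
top bowl_spot_floor 0.75 [ 0.6043 -0.0706  0.0521]
top bowl_spot_floor 0.69 [ 0.607  -0.0512  0.    ]
top bowl_base 0.7 [ 0.6043 -0.0643  0.0408]
top [375 189   6   7  26] [377.3 192.2] [375, 188]
[ 0.5361 -0.2825  0.0993 -0.5527] 119.37451583127832 [np.float64(4.28), np.float64(2.14), np.float64(3.1)]
[ 0.5374 -0.2779  0.0977 -0.0086] 97.40241343315911 [np.float64(3.52), np.float64(1.52), np.float64(3.21)]
(array([ 0.53739749, -0.27787491,  0.09768263]), array([-0.34200757,  0.00293252,  0.93969262]), array([ 0.93965808, -0.00805703,  0.34202014]), array([8.57411365e-03, 9.99963242e-01, 4.33680869e-19]))
19.925 [ 0.57100593 -0.26450753  0.31251527] [-6.60625661e-06  1.45423097e-01  9.89369558e-01  8.37401047e-06]
```

View pics/wrist9.png

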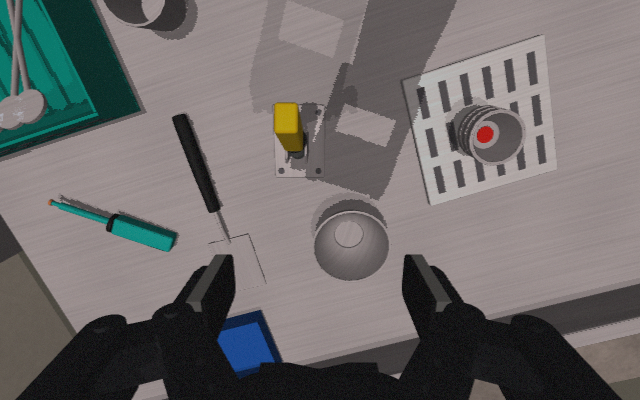

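The picture shows the full stack at (487,135), nested, with the red spot at (485,135). The yellow handle runs (287,105)–(293,150) over its rest plate (275..323, 103..178). The plate's long side lies along image v, so the tool's yaw already matches the rest (yaw ≈ -0.29). Refitting with that yaw.

```bash
cat > pf.py <<'E'
from h import *
from scipy.optimize import least_squares
def pr(d,X):
    P=X@np.array(d['R']).T+d['t']; return np.c_[d['fx']*P[:,0]/P[:,2]+d['cx'],d['fy']*P[:,1]/P[:,2]+d['cy']]
def frame(h,T=np.radians(20)):
    x=np.array([np.cos(h),np.sin(h),0]);z=np.array([0,0,1.])
    ax=-np.sin(T)*x+np.cos(T)*z; xx=np.cos(T)*x+np.sin(T)*z; return np.c_[xx,np.cross(ax,xx),ax]
def hull(p,d,F):
    C=np.array([[a,b,z] for z in(.006,.091) for a in(-.013,.013) for b in(-.010,.010)])
    return pr(d,C@F.T+p)
A=np.linspace(0,2*np.pi,16,endpoint=False); D=np.c_[np.cos(A),np.sin(A)]
sup=lambda h:(h@D.T).max(0)
def yellow(d):
    hsv=cv2.cvtColor(d['img'],cv2.COLOR_RGB2HSV); m=cv2.inRange(hsv,(18,90,25),(38,255,255))
    n,l,st,ce=cv2.connectedComponentsWithStats(m); i=1+np.argmax(st[1:,4]); ys,xs=np.nonzero(l==i); print(st[i])
    return np.r_[np.c_[xs,ys]+.0,np.c_[xs+1,ys+1]-.0]-0.0
E
python3 - <<'E'
from pf import *
V=[(d,yellow(d)) for d in (arm.read_camera('wrist'),arm.read_camera('scene'))]
for h in (-.2,-.29,-.38):
    f=lambda p:np.concatenate([sup(hull(p,d,frame(h)))-sup(P) for d,P in V])
    s=least_squares(f,[.536,-.282,.099],x_scale=.01)
    s2=least_squares(lambda p:f([p[0],p[1],.0985]),[.536,-.282],x_scale=.01)
    print(h,s.x.round(4),round(s.cost,1),s2.x.round(4),round(s2.cost,1)); 
    if h==-.29: print(s2.fun.round(1))
st=arm.read_state(); print(st['joint_pos'].round(2))
F=frame(-.29); M=np.c_[-F[:,0],F[:,1],-F[:,2]]
for zz in (.035,.15): goal(np.array([.536,-.282,.099])+F[:,2]*zz,M)
E
```

```text
[ 271  102   31   49 1236]
[254 177  11  32 247]
-0.2 [ 0.5392 -0.2813  0.0949] 25.1 [ 0.5392 -0.2809] 30.3
-0.29 [ 0.5387 -0.2833  0.0954] 18.7 [ 0.5387 -0.2829] 22.5
[-0.6  1.   1.4  1.1  0.6  1.8  2.   1.6 -0.5  0.5  1.5  0.6 -0.3  0.9
  2.   1.1  1.2  1.6  0.9 -0.4 -0.4  0.   1.2  1.3  0.5  1.   1.3  0.3
  1.   1.   2.1  1.8]
-0.38 [ 0.5381 -0.2852  0.0954] 30.0 [ 0.5381 -0.2848] 33.9
[-0.59  0.14  1.6  -0.    1.41 -1.87]
shift [ 0.0405 -0.0268  0.1806] rot [-0.0004 -0.3491 -0.0019]
shift [ 0.0798 -0.0269  0.0726] rot [-0.0004 -0.3491 -0.0019]
```

>>> apply_moves --steps '[{"x": 0.02,"y": -0.01,"z": 0.01,"wx": 0,"wy": -0.1,"wz": 0,"gripper": -0.4},{"x": 0.04,"y": -0.02,"z": 0.03,"wx": 0,"wy": -0.22,"wz": 0,"gripper": -0.4},{"x": 0.06,"y": -0.0275,"z": 0.05,"wx": 0,"wy": -0.349,"wz": 0,"gripper": -0.4},{"x": 0.078,"y": -0.0275,"z": 0.0725,"wx": 0,"wy": -0.349,"wz": 0,"gripper": -0.4},{"x": 0.078,"y": -0.0275,"z": 0.0725,"wx": 0,"wy": -0.349,"wz": 0,"gripper": -0.4},{"x": 0.078,"y": -0.0275,"z": 0.0725,"wx": 0,"wy": -0.349,"wz": 0,"gripper": -0.4}]'

```text
clock: 20.78
tcp_pos: [0.4895, -0.2691, 0.2418]
tcp_rot: [0.173, 0.143, 0.974, -0.026]
ft_force: [-0.1, -0.2, 0.8]
opening: 0.7
gripper_force: 0.0
```

```bash
python3 - <<'E'
from pf import *
d=snap('wrist','w10'); P=yellow(d); st=arm.read_state(); R0=R(st['tcp_rot']).as_matrix(); p0=st['tcp_pos']; print(p0,st['clock'])
for h in (-.25,-.29,-.33):
    F=frame(h); s=least_squares(lambda p:sup(hull(p,d,F))-sup(P),[.538,-.283,.098],x_scale=.01)
    s2=least_squares(lambda p:sup(hull([p[0],p[1],.099],d,F))-sup(P),[.538,-.283],x_scale=.01)
    print(h,s.x.round(4),round(s.cost,1),s2.x.round(4),round(s2.cost,1),'in tool',(R0.T@(np.r_[s2.x,.099]-p0)).round(4))
print('axis in tool',(R0.T@frame(-.29)).round(3).tolist())
E
```

```text
[ 303  165   30   63 1508]
[ 0.4897943  -0.26925658  0.2420923 ] 20.825
-0.25 [ 0.5481 -0.2848  0.0869] 4.7 [ 0.5386 -0.2819] 27.0 in tool [0.0021 0.0021 0.1517]
-0.29 [ 0.5473 -0.2855  0.0876] 3.5 [ 0.5383 -0.2828] 23.4 in tool [0.002  0.0012 0.1517]
-0.33 [ 0.5475 -0.2866  0.087 ] 2.6 [ 0.538  -0.2837] 24.6 in tool [0.0021 0.0002 0.1517]
axis in tool [[-1.0, 0.001, -0.003], [0.001, 1.0, -0.002], [0.003, -0.002, -1.0]]
```

View pics/w10.png

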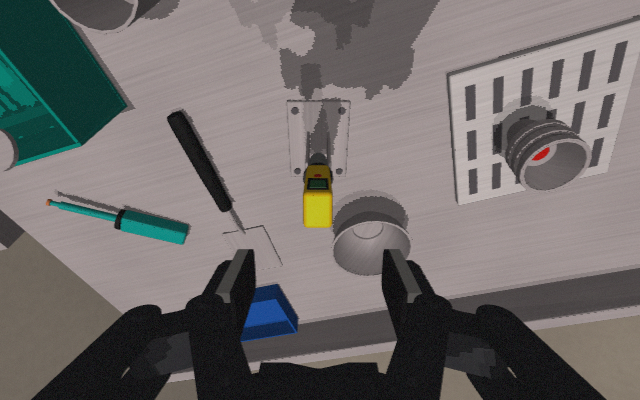

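Handle at (303..333, 165..228), centred between the fingers, with the display side facing up. Advancing along the axis and closing.

>>> apply_moves --steps '[{"x": 0.002,"y": 0.001,"z": 0.04,"wx": 0,"wy": 0,"wz": 0,"gripper": -0.4},{"x": 0.002,"y": 0.001,"z": 0.08,"wx": 0,"wy": 0,"wz": 0,"gripper": -0.4},{"x": 0.002,"y": 0.001,"z": 0.105,"wx": 0,"wy": 0,"wz": 0,"gripper": -0.4},{"x": 0.002,"y": 0.001,"z": 0.114,"wx": 0,"wy": 0,"wz": 0,"gripper": -0.4},{"x": 0.002,"y": 0.001,"z": 0.114,"wx": 0,"wy": 0,"wz": 0,"gripper": -0.4},{"x": 0.002,"y": 0.001,"z": 0.114,"wx": 0,"wy": 0,"wz": 0,"gripper": 0.8},{"x": 0.002,"y": 0.001,"z": 0.114,"wx": 0,"wy": 0,"wz": 0,"gripper": 0.8},{"x": 0.002,"y": 0.001,"z": 0.114,"wx": 0,"wy": 0,"wz": 0,"gripper": 0.8},{"x": 0.002,"y": 0.001,"z": 0.114,"wx": 0,"wy": 0,"wz": 0,"gripper": 0.8},{"x": 0.002,"y": 0.001,"z": 0.114,"wx": 0,"wy": 0,"wz": 0,"gripper": 0.8},{"x": 0.002,"y": 0.001,"z": 0.114,"wx": 0,"wy": 0,"wz": 0,"gripper": 0.8}]' --squeeze 50

```text
clock: 22.2
tcp_pos: [0.5247, -0.2787, 0.1337]
tcp_rot: [0.173, 0.143, 0.974, -0.026]
ft_force: [-2.1, 0.2, 6.6]
opening: 0.229
gripper_force: 50.7
```

>>> apply_moves --steps '[{"x": 0,"y": 0,"z": -0.01,"wx": 0,"wy": 0,"wz": 0,"gripper": 0.8},{"x": 0,"y": 0,"z": -0.025,"wx": 0,"wy": 0,"wz": 0,"gripper": 0.8},{"x": 0,"y": 0,"z": -0.045,"wx": 0,"wy": 0,"wz": 0,"gripper": 0.8},{"x": 0,"y": 0,"z": -0.065,"wx": 0,"wy": 0,"wz": 0,"gripper": 0.8},{"x": 0,"y": 0,"z": -0.085,"wx": 0,"wy": 0,"wz": 0,"gripper": 0.8},{"x": 0,"y": 0,"z": -0.105,"wx": 0,"wy": 0,"wz": 0,"gripper": 0.8},{"x": 0,"y": 0,"z": -0.12,"wx": 0,"wy": 0,"wz": 0,"gripper": 0.8},{"x": 0,"y": 0,"z": -0.12,"wx": 0,"wy": 0,"wz": 0,"gripper": 0.8}]'

```text
clock: 23.2
tcp_pos: [0.4849, -0.2662, 0.2464]
tcp_rot: [0.172, 0.143, 0.974, -0.026]
ft_force: [-0.6, -0.0, -0.8]
opening: 0.229
gripper_force: 50.2
```

```bash
python3 - <<'E'
from h import *
s=arm.read_state(); print(s['tcp_pos'],s['opening'],s['gripper_force'],s['ft_force'])
M=down(np.arctan2(.958,.288)); Y=R(s['tcp_rot']).as_matrix()[:,1]; print(Y)
M=down(np.arctan2(Y[1],Y[0])); 
goal([.55,-.18,.30],M); goal([.602,-.065,.28],M)
for c in ['scene','top']:
    d=snap(c,c+'11')
    for t in ['bowl_spot_floor','probe_tip']:
        for r in arm.place_of(t,c)[:2]: print(c,t,round(r['score'],2),w(d,r['point']).round(4))
E
```

```text
[ 0.48487675 -0.26615239  0.24637147] 0.22861996679497637 50.1694393157959 [-0.63478038 -0.00081873 -0.79509746]
[ 2.87589189e-01  9.57753736e-01 -4.88487295e-04]
shift [-0.0537  0.1012 -0.0375] rot [-5.000e-04  3.504e-01  1.000e-04]
shift [-0.0626  0.2263 -0.013 ] rot [-5.000e-04  3.504e-01  1.000e-04]
scene bowl_spot_floor 0.61 [ 0.6049 -0.0669  0.0549]
top bowl_spot_floor 0.77 [ 0.6014 -0.0689  0.0543]
```

>>> apply_moves --steps '[{"x": 0,"y": 0.02,"z": -0.05,"wx": 0,"wy": 0.1,"wz": 0,"gripper": 0.8},{"x": -0.02,"y": 0.06,"z": -0.04,"wx": 0,"wy": 0.22,"wz": 0,"gripper": 0.8},{"x": -0.045,"y": 0.1,"z": -0.035,"wx": 0,"wy": 0.35,"wz": 0,"gripper": 0.8},{"x": -0.055,"y": 0.14,"z": -0.03,"wx": 0,"wy": 0.35,"wz": 0,"gripper": 0.8},{"x": -0.06,"y": 0.18,"z": -0.02,"wx": 0,"wy": 0.35,"wz": 0,"gripper": 0.8},{"x": -0.0625,"y": 0.21,"z": -0.013,"wx": 0,"wy": 0.35,"wz": 0,"gripper": 0.8},{"x": -0.0625,"y": 0.2265,"z": -0.013,"wx": 0,"wy": 0.35,"wz": 0,"gripper": 0.8},{"x": -0.0625,"y": 0.2265,"z": -0.013,"wx": 0,"wy": 0.35,"wz": 0,"gripper": 0.8},{"x": -0.0625,"y": 0.2265,"z": -0.013,"wx": 0,"wy": 0.35,"wz": 0,"gripper": 0.8}]'

```text
clock: 24.62
tcp_pos: [0.602, -0.0659, 0.2789]
tcp_rot: [-0.0, 0.146, 0.989, -0.0]
ft_force: [0.3, 0.0, -0.2]
opening: 0.227
gripper_force: 50.1
```

```bash
python3 - <<'E'
from h import *
from scipy.optimize import least_squares
s=arm.read_state(); p=s['tcp_pos']; print(p,s['tcp_rot'],s['opening'],s['clock'])
O=[]
for c in ['wrist','scene','top']:
    d=snap(c,c+'12')
    for t in ['bowl_spot_floor','probe_tip','probe']:
        for r in arm.place_of(t,c)[:2]: print(c,t,round(r['score'],2),w(d,r['point']).round(4))
    hsv=cv2.cvtColor(d['img'],cv2.COLOR_RGB2HSV); m=cv2.inRange(hsv,(0,130,60),(6,255,255))|cv2.inRange(hsv,(172,130,60),(180,255,255))
    n,l,st,ce=cv2.connectedComponentsWithStats(m)
    for i in range(1,n):
        if st[i,4]>8: print(c,st[i],ce[i].round(1),'at z.054',ray(d,*ce[i],.054).round(4))
    print(c,'tip expected px',px(d,p-[0,0,.123]),px(d,np.array([.602,-.065,.054])))
a=cv2.imread('pics/wrist12.png'); b=cv2.resize(cv2.imread('pics/scene12.png')[120:270,240:420],None,fx=3,fy=3)
b=cv2.resize(b,(540,450)); out=np.zeros((400,800,3),np.uint8); out[:, :400]=a[:,120:520]; out[:,400:]=cv2.resize(b,(400,333)).repeat(1,0)[:0].shape and 0 if False else cv2.copyMakeBorder(cv2.resize(b,(400,333)),0,67,0,0,0)
cv2.imwrite('pics/c12.png',out)
E
```

```text
[ 0.60196249 -0.06588978  0.27893885] [-2.35998930e-04  1.45746369e-01  9.89321927e-01 -2.56693934e-04] 0.22730885253279015 24.625
wrist bowl_spot_floor 0.65 [ 0.6043 -0.0626  0.0554]
wrist probe_tip 0.45 [ 0.6019 -0.0679  0.1574]
wrist probe_tip 0.45 [ 0.6018 -0.0655  0.2478]
wrist probe 0.79 [ 0.6007 -0.0683  0.2487]
wrist [311 155  17  17 228] [319.1 162.7] at z.054 [ 0.6035 -0.0643  0.054 ]
wrist [312 241  12   7  75] [317.7 243.9] at z.054 [ 0.7015 -0.0956  0.054 ]
wrist tip expected px [317, 187] [318, 162]
scene bowl_spot_floor 0.59 [ 0.41    0.3555 -0.001 ]
scene bowl_spot_floor 0.53 [ 0.6051 -0.068   0.0564]
scene probe_tip 0.43 [ 0.6046 -0.0677  0.0525]
scene probe 0.68 [ 0.6023 -0.0635  0.2412]
scene probe 0.64 [ 0.6024 -0.067   0.0543]
scene tip expected px [336, 208] [335, 238]
top bowl_spot_floor 0.42 [ 0.6048 -0.0671  0.0523]
top probe_tip 0.61 [ 0.5544 -0.2899 -0.0011]
top probe 0.65 [ 0.6034 -0.0457 -0.0017]
top probe 0.54 [ 0.5863 -0.5875  0.0167]
top tip expected px [313, 164] [313, 171]
```

View pics/c12.png

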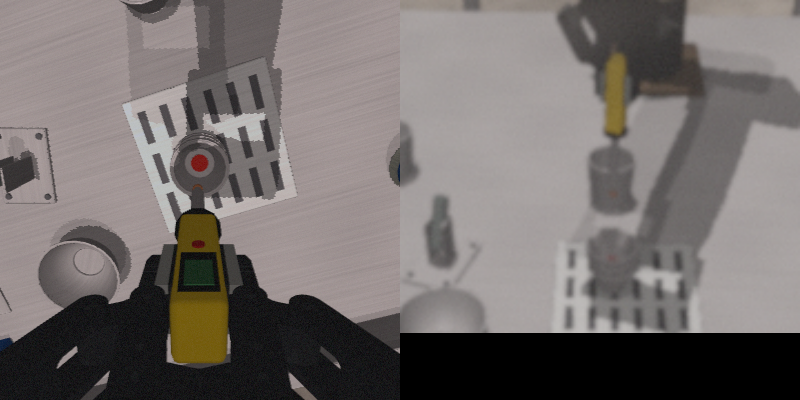

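The red spot is at wrist (319,163), i.e. world (0.6035,-0.0643). The probe's tip shows at (318,186), as predicted for an upright hold. Centring and lowering to just above the floor.

>>> apply_moves --steps '[{"x": -0.001,"y": 0.002,"z": 0.03,"wx": 0,"wy": 0,"wz": 0,"gripper": 0.8},{"x": -0.001,"y": 0.002,"z": 0.06,"wx": 0,"wy": 0,"wz": 0,"gripper": 0.8},{"x": -0.001,"y": 0.002,"z": 0.08,"wx": 0,"wy": 0,"wz": 0,"gripper": 0.8},{"x": -0.001,"y": 0.002,"z": 0.09,"wx": 0,"wy": 0,"wz": 0,"gripper": 0.8},{"x": -0.001,"y": 0.002,"z": 0.095,"wx": 0,"wy": 0,"wz": 0,"gripper": 0.8},{"x": -0.001,"y": 0.002,"z": 0.095,"wx": 0,"wy": 0,"wz": 0,"gripper": 0.8},{"x": -0.001,"y": 0.002,"z": 0.095,"wx": 0,"wy": 0,"wz": 0,"gripper": 0.8}]'

```text
clock: 26.1
tcp_pos: [0.6042, -0.0635, 0.1848]
tcp_rot: [0.001, 0.145, 0.989, -0.0]
ft_force: [-0.6, 1.0, -1.7]
opening: 0.225
gripper_force: 50.0
```

```bash
cat > favg.py <<'E'
from h import *
F=[];
for i in range(12):
    d=arm.read_camera('wrist'); s=arm.read_state(); F.append(s['ft_force'])
print(np.mean(F,0).round(2),(np.std(F,0)/12**.5).round(2),s['tcp_pos'],s['tcp_rot'].round(4),s['clock'])
hsv=cv2.cvtColor(d['img'],cv2.COLOR_RGB2HSV); m=cv2.inRange(hsv,(0,130,60),(6,255,255))|cv2.inRange(hsv,(172,130,60),(180,255,255))
n,l,st,ce=cv2.connectedComponentsWithStats(m)
for i in range(1,n):
    if st[i,4]>8: print(st[i],ce[i].round(1),px(d,s['tcp_pos']-[0,0,.122]))
E
python3 favg.py
```

```text
[ 0.08  0.16 -1.35] [0.13 0.11 0.13] [ 0.60351581 -0.06332941  0.18352735] [-5.000e-04  1.454e-01  9.894e-01  1.000e-04] 26.7
[305 174  23  21 273] [315.3 182.8] [317, 187]
[312 240  12   8  75] [317.6 243.8] [317, 187]
```

>>> apply_moves --steps '[{"x": 0,"y": 0,"z": 0.002,"wx": 0,"wy": 0,"wz": 0,"gripper": 0.8},{"x": 0,"y": 0,"z": 0.004,"wx": 0,"wy": 0,"wz": 0,"gripper": 0.8},{"x": 0,"y": 0,"z": 0.004,"wx": 0,"wy": 0,"wz": 0,"gripper": 0.8}]'

```text
clock: 27.08
tcp_pos: [0.6033, -0.0633, 0.1791]
tcp_rot: [-0.001, 0.145, 0.989, 0.0]
ft_force: [0.0, 0.8, -0.6]
opening: 0.23
gripper_force: 50.0
```

```bash
python3 favg.py
```

```text
[-0.1  -0.02 -1.29] [0.12 0.14 0.13] [ 0.603535   -0.06331117  0.17961613] [-5.000e-04  1.454e-01  9.894e-01  1.000e-04] 27.675
[305 176  23  20 271] [315.1 183.9] [317, 187]
[312 240  12   8  75] [317.6 243.8] [317, 187]
```

>>> apply_moves --steps '[{"x": 0,"y": 0,"z": 0.002,"wx": 0,"wy": 0,"wz": 0,"gripper": 0.8},{"x": 0,"y": 0,"z": 0.004,"wx": 0,"wy": 0,"wz": 0,"gripper": 0.8},{"x": 0,"y": 0,"z": 0.004,"wx": 0,"wy": 0,"wz": 0,"gripper": 0.8}]'

```text
clock: 28.05
tcp_pos: [0.6034, -0.0633, 0.1753]
tcp_rot: [-0.001, 0.145, 0.989, 0.0]
ft_force: [0.4, -0.1, -1.6]
opening: 0.228
gripper_force: 50.1
```

```bash
python3 favg.py
```

```text
[ 0.12 -0.03 -1.08] [0.14 0.13 0.12] [ 0.60352813 -0.06334103  0.17559807] [-5.000e-04  1.454e-01  9.894e-01  1.000e-04] 28.65
[305 177  23  21 265] [315.  185.1] [317, 187]
[312 241  13   7  75] [317.8 243.9] [317, 187]
```

>>> apply_moves --steps '[{"x": 0,"y": 0,"z": 0.002,"wx": 0,"wy": 0,"wz": 0,"gripper": 0.8},{"x": 0,"y": 0,"z": 0.002,"wx": 0,"wy": 0,"wz": 0,"gripper": 0.8}]'

```text
clock: 28.9
tcp_pos: [0.6037, -0.0634, 0.1738]
tcp_rot: [-0.0, 0.145, 0.989, 0.0]
ft_force: [-0.1, -0.4, 0.8]
opening: 0.229
gripper_force: 50.1
```

```bash
python3 favg.py
```

```text
[0.17 0.02 0.08] [0.11 0.14 0.13] [ 0.60364324 -0.06335637  0.17366935] [-3.000e-04  1.454e-01  9.894e-01  0.000e+00] 29.5
[305 177  23  21 268] [315.1 185.4] [317, 187]
[312 240  13   8  75] [317.8 243.9] [317, 187]
```

Net force is 1.4 N, so contact began near TCP z=0.1753. Pressing 2.4 mm further.

>>> apply_moves --steps '[{"x": 0,"y": 0,"z": 0.0012,"wx": 0,"wy": 0,"wz": 0,"gripper": 0.8},{"x": 0,"y": 0,"z": 0.0024,"wx": 0,"wy": 0,"wz": 0,"gripper": 0.8},{"x": 0,"y": 0,"z": 0.0024,"wx": 0,"wy": 0,"wz": 0,"gripper": 0.8}]'

```text
clock: 29.88
tcp_pos: [0.6036, -0.0634, 0.1712]
tcp_rot: [-0.0, 0.145, 0.989, 0.0]
ft_force: [0.8, 0.3, 1.2]
opening: 0.228
gripper_force: 50.1
```

```bash
python3 favg.py; python3 favg.py | head -1; python3 - <<'E'
import cv2
from h import *
d=snap('wrist','w13'); e=snap('scene','s13')
a=d['img'][100:300,200:440]; b=e['img'][160:280,265:409]
cv2.imwrite('pics/c13.png',cv2.resize(np.hstack([cv2.resize(a,(360,300)),cv2.resize(b,(360,300))]),None,fx=1.1,fy=1.1)[:,:,::-1])
E
```

```text
[ 0.55 -0.15  0.89] [0.12 0.08 0.15] [ 0.60358924 -0.06332025  0.17120946] [-4.000e-04  1.454e-01  9.894e-01  1.000e-04] 30.475
[304 178  24  21 269] [315.  186.4] [317, 187]
[312 240  12   8  75] [317.7 243.9] [317, 187]
[ 0.72 -0.39  0.74] [0.19 0.15 0.14] [ 0.60355406 -0.06332342  0.17120553] [-4.000e-04  1.454e-01  9.894e-01  1.000e-04] 31.075
```

View pics/c13.png

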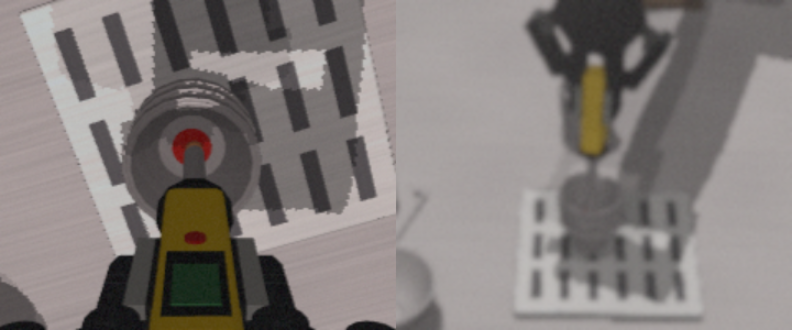

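The crop shows the tip on the red spot at (193,147), the handle upright and the bowls nested. Net force is about 2.1 N, so the tip is roughly 4.3 mm in. Handing in.

```bash
python3 -c "
from station import arm
print(arm.job_done())"
```

```text
the job is handed in; nothing more can be done
None
```

The job is handed in at about 31 s: both bowls are nested in order on the base bowl, and the yellow thermometer is held upright on the red spot at about 2.1 N, its tip roughly half way in.

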